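Find the good panel guide with a feeler blade

ROBOT

A 6-joint arm with a two-finger parallel gripper is mounted at the origin on the work surface. World frame = base frame: x ahead of the robot, y to its left, z up, the work surface at z = 0. Lengths are in mm, angles in rad, forces in N, time in s.
With the tool pointing down it reaches from about 275 to 750 mm from the base axis. Payload 10.2 kg.
Tool frame: the origin (TCP) lies on the front face of the gripper's body, between the roots of the fingers; the fingertips stand 73 mm ahead of it and the grasp point (between the pads) lies 54 mm ahead of it; z points along the fingers, y is the line along which they close (so a half turn about z gives the same grasp; the last joint's range is limited). The gripper opens to 85 mm and grips with 20 to 120 N. Pads are 22 mm wide; open, the fingers measure 114 mm over their backs; the gripper's body (76 mm by 85 mm) begins 54 mm behind the grasp point. The pads swing forward as they close: fully open they stand 13 mm farther back than shut.
Start: joints at [0.905, 0.313, 1.498, -0, 1.331, -0.223], TCP at [224.961, 474.367, 303.894] pointing down, gripper open.
Joint ranges: [-2.94, 2.94], [-0.97, 2.17], [0.19, 2.56], [-1.23, 4.37], [0.02, 3.11], [-2.88, 2.88]. Speed limits (rad/s): [2.39, 2.39, 3.01, 3.14, 3.14, 3.14].

INTERFACE

Orientations are given as a unit quaternion [w, x, y, z].
In Python, from rig import * gives the robot as it stands.
- The arm moves only by the tool step_arm, never from a script. Its argument "plan" is a list of rows, each an object with "offset": the shift along the tool's x, y, z in cm, a list of three; "rot": the turn, a rotation vector about the tool's x, y, z in degrees, a list of three; "gripper": the finger opening in cm, from 0 to 8.54. In form: [{"offset": [x, y, z], "rot": [wx, wy, wz], "gripper": gripper}, ...]. A call has 1 to 12 rows; each row is the pose to reach, as a shift and turn from the pose commanded when the call began, along the tool's axes at that moment; what a row does not reach only later rows make up. A row lasts 1/10 s, in which the tool goes at most 50 mm and 8.59 degrees, less where a joint would pass 70% of its speed; a pose out of reach is approached as far as the arm can. A call with a gripper value outside its range is refused whole. The fingers move at their own pace and stop on an object; "squeeze" is the grip in N (left out, the last holds). Time passes only in rows, so rows that repeat a pose let the fingers close. It gives the time, the measured TCP pose, the force, the opening and the grip force at its end, in the units of the state.
- sense(): the state, without advancing time (a new reading comes with each control period).
- capture(name): name is "side" or "top"; returns a dict with "color" (420x560x3 uint8, red, green, blue), "depth" (420x560 float32, mm along the optical axis (not along the pixel's ray), 0 where there is no reading), "vertical_fov" (degrees; the focal length in pixels is half the picture's height over the tangent of half this angle, whatever the lens; pixels are square), "cx", "cy" (the principal point, pixels), "rvec" (rotation vector, rad) and "tvec" (3), from world to camera coordinates, as OpenCV has them. Camera axes: x right, y down, z forward; pixel columns grow to the right and rows downward; lengths in mm; the calibration is good to about 2 mm. A picture is of the moment at which its call begins.
- finish_job(): hands the job in; it is judged then, once.
The state is a dict: "time_s": time; "joints": joint angles; "dq": joint speeds; "tau": joint torques, N m; "eef_pos": TCP position; "ee_rot": TCP orientation; "force": force on the tool from outside, world axes, zero at the start; "wrist_torque": the same for the moment, N m; "grip_width": opening from 0.0 (shut) to 1.0 (fully open); "grip_force": force on a finger pad.
Only numpy, scipy, OpenCV 4.12 (cv2) and the standard library are available. Lean on these libraries where they do the work, as an engineer would, in place of code of your own. Each camera call takes 0.05 s, during which the arm holds its last target. There are 200 camera calls.

TASK

Take the feeler blade out of its stand and try it in the slots of the wooden guide block until you find the one slot where the blade goes all the way down with a definite steady drag, and leave it standing upright and fully home in that slot, let go. In two other slots it drops in with hardly any drag, and in one it jams part-way: do not force it there. Be gentle, and leave the other things on the table where they are.

Things in the scene. Friction and masses are not known exactly. Their poses are not given: they have to be found in the camera images.
- blade: loose feeler blade, 0.11 kg (varies 20%), standing upright: a steel blade 4 mm thick (x) by 28 mm wide (y) by 73 mm long, with a wooden handle on top, 16 (x) by 34 (y) by 44 mm high. Origin: centre of the blade's bottom edge; z up along the blade, the handle from z=73 to 117 mm. At the start it stands in the stand.
- stand: fixed dark wooden stand 50 (x) by 70 (y) by 40 mm high with one slot 7 (x) by 33 mm (y), 34 mm deep, open at the top, that holds the blade. Origin: centre of the underside; z up.
- guide: fixed light wooden guide block, 60 (x) by 222 (y) by 60 mm high, on a plywood base 100 x 240 x 4 mm. Four upright slots in a row along y, 56 mm apart, open at the top, each 9 mm (x) by 34 mm (y), 52 mm deep (floor 8 mm above the table). The blade goes in upright, its width along y, either way round. Origin: centre of the underside; z up. Pressing the blade on a slot wall or the top with over 35 N is forcing.
- slot0 (a point): centre of the mouth of slot 0 (at the block's -y end), level with its top; axes as guide. In every slot the -x side is a plain fixed wall; on the +x side a wooden strip 30 mm wide leaves only about 2 mm free at 32 to 46 mm below the mouth; above that it slopes back as a lead-in, from 12 to 32 mm below the mouth.
- slot1 (a point): same point of slot 1. The strips look alike; which slot is which changes each time. In one slot the strip is well sprung: it yields sideways at 4 to 6 N, the blade needs some 3 to 11 N to pass the lead-in, then drags with 2 to 5 N going in or out, and stays where it is left.
- slot2 (a point): same point of slot 2. In two of the slots the strip's spring is worn out: the blade goes to the floor with a drag below 1 N.
- slot3 (a point): same point of slot 3 (at the block's +y end). In one of the slots the strip is seized: the blade jams 12 to 32 mm below the mouth and must not be forced.
- sanding_block: bystander: loose cork sanding block 70 x 45 x 28 mm; origin: centre of the underside.
- screwdriver: bystander: screwdriver lying on the table near the robot.
- brush: bystander: brush lying on the table near the robot.
- bowl: bystander: grey plastic bowl, 170 mm across, 75 mm high; origin: centre of the underside.
- mug: bystander: blue mug, 80 mm across, 90 mm high; origin: centre of the underside.
- glue: bystander: glue bottle, 52 mm across, 140 mm high; origin: centre of the underside.
- offcut: bystander: dark wood offcut 50 x 160 x 20 mm; origin: centre of the underside.

How it is judged (in metres and radians):
On the way:
1. the blade is drawn out of its stand (z of blade in the frame of stand above 0.042 m), for 0.1 s.
At the end, for the whole second after the job is handed in: The blade stands at rest and upright (within 7 degrees) in a slot of the guide block, its width along the slot, its bottom edge within 5 mm of the slot's floor and 8 mm of its middle; the strip there presses it on the block with over 3 N (so only in the slot that drags) (((horizontal distance between blade and slot0 below 0.008 m and z of blade in the frame of slot0 below -0.047 m and angle between the x axis of blade and the x axis of guide, either way round below 0.2 rad) or (horizontal distance between blade and slot1 below 0.008 m and z of blade in the frame of slot1 below -0.047 m and angle between the x axis of blade and the x axis of guide, either way round below 0.2 rad) or (horizontal distance between blade and slot2 below 0.008 m and z of blade in the frame of slot2 below -0.047 m and angle between the x axis of blade and the x axis of guide, either way round below 0.2 rad) or (horizontal distance between blade and slot3 below 0.008 m and z of blade in the frame of slot3 below -0.047 m and angle between the x axis of blade and the x axis of guide, either way round below 0.2 rad)) and contact force between blade and guide above 3 N and angle between blade's own z axis and vertical below 0.12 rad and linear speed of blade below 0.02 m/s); the robot touches nothing.
It fails at once if the blade is forced: pressed on the walls or top of the guide block with more than 35 N (contact force between blade and guide above 35 N).
It fails at once if a bystander is moved by more than 25 mm (distance of any of sanding_block, screwdriver, brush, bowl, mug, glue, offcut from where it was at the start of the episode above 0.025 m).
It also fails if it takes over 64 s, if anything falls off the work surface, if the arm or the gripper's body presses on something with over 40 N, if the wrist force passes 120 N, or if a joint passes its speed limit or range.

## Working session

There is one attempt and no reset: what is moved stays moved. The work goes in short steps, Python scripts to look and compute and a tool call to move; the robot and the scene stay as the last step left them, time stands still between calls to the robot, and variables do not carry over. Pictures are saved under pics/ and viewed, at most 10 in all, crops included, and the job is handed in when it is done.

Besides the shell and the picture viewer there is one more tool, called after "Emit:" in YAML: its name, and indented under it one key for each argument. step_arm: Moves the arm, as the interface text tells. Its arguments: {"type":"object","properties":{"plan":{"type":"array"},"squeeze":{"type":"number"}},"required":["plan"]}

```bash
mkdir -p pics; cat > h.py <<'E'
from rig import *
import numpy as np, cv2
from scipy.spatial.transform import Rotation as R
def cam(n):
    c=capture(n); h=c["color"].shape[0]
    c["f"]=h/2/np.tan(np.radians(c["vertical_fov"]/2))
    c["Rm"]=cv2.Rodrigues(np.array(c["rvec"],float))[0]; c["t"]=np.array(c["tvec"],float).ravel(); return c
def save(c,p): cv2.imwrite(p,c["color"][:,:,::-1])
def xyz(c):  # world points for every pixel from depth
    h,w=c["depth"].shape; u,v=np.meshgrid(np.arange(w),np.arange(h)); d=c["depth"]
    P=np.stack([(u-c["cx"])/c["f"]*d,(v-c["cy"])/c["f"]*d,d],-1)
    return (P-c["t"])@c["Rm"]
def plane(c,u,v,z):
    r=np.array([(u-c["cx"])/c["f"],(v-c["cy"])/c["f"],1])@c["Rm"]; o=-c["t"]@c["Rm"]
    return o+r*(z-o[2])/r[2]
E
python3 - <<'E'
from h import *
print(sense())
for n in("top","side"):
    c=cam(n); save(c,f"pics/{n}0.png"); np.savez(f"{n}0.npz",**c); print(n,-c["t"]@c["Rm"],c["f"],c["Rm"][2])
E
```

```text
{'time_s': 0.0, 'joints': array([ 9.04580677e-01,  3.13460202e-01,  1.49844712e+00, -4.26958264e-06,
        1.33098457e+00, -2.23406238e-01]), 'dq': array([-0.00139159,  0.00076564, -0.0003046 , -0.00138213,  0.00029706,
       -0.00059668]), 'tau': array([ 2.55791947e-04, -4.12271690e+01, -2.59736019e+01, -1.06617611e-04,
        4.19959193e-03, -1.67533648e-05]), 'eef_pos': array([224.86198376, 474.22468261, 303.32601449]), 'ee_rot': array([-2.77650942e-04,  2.19599714e-01,  9.75589844e-01, -5.87297611e-04]), 'force': array([ 0.70697069, -0.33326394, -0.14016734]), 'wrist_torque': array([ 0.02726312, -0.02031421, -0.01039779]), 'grip_force': 0.0, 'grip_width': 0.9993806172788307}
top [464.38475634  28.25198614 988.1155295 ] 409.3430749022345 [ 0.12136579  0.00696625 -0.99258341]
side [ 291.28675537 -407.70981315  733.93129055] 431.65856220026524 [ 0.33706014  0.52378841 -0.7823274 ]
```

View pics/top0.png

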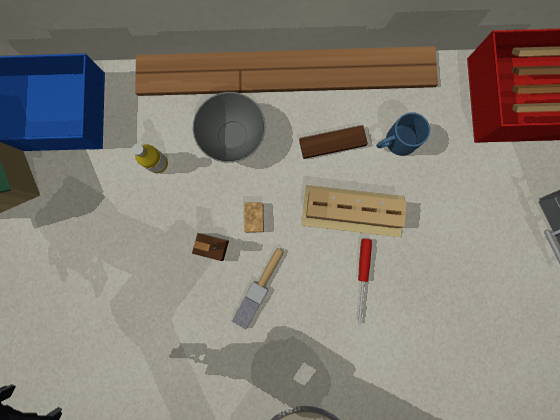

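View pics/side0.png

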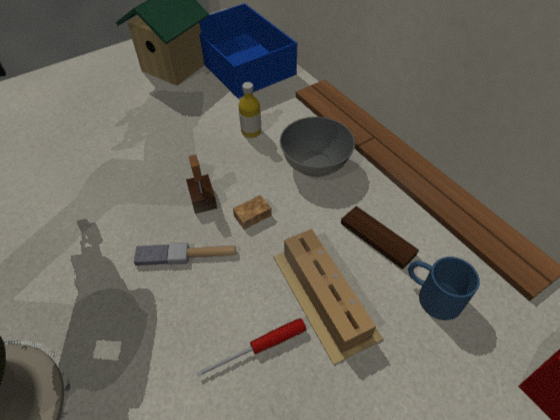

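The top view shows the stand at about (212,247) with the handle at (202,246). The guide's slots are at (320,204), (344,207), (369,210) and (393,212). The side view shows the handle at (195,168), the stand at (202,193), and the guide at about (328,290). Next I'll measure with depth.

```bash
cat > m.py <<'E'
from h import *
def rect(P,m,name):
    q=P[m]; 
    (c,s,a)=cv2.minAreaRect(q[:,:2].astype(np.float32)); print(name,len(q),"c",np.round(c,1),"size",np.round(s,1),"ang",round(a,1),"z",np.round(np.percentile(q[:,2],[5,50,95]),1)); return c
for n in("top","side"):
    c=dict(np.load(f"{n}0.npz")); P=xyz(c); Z=P[...,2]; ok=c["depth"]>0
    print(n,"table z",np.median(Z[ok&(abs(Z)<15)]))
    hsv=cv2.cvtColor(c["color"],cv2.COLOR_RGB2HSV)
    X,Y=P[...,0],P[...,1]
    u,v=(212,247) if n=="top" else (200,180)
    p0=P[v,u]; near=ok&(np.hypot(X-p0[0],Y-p0[1])<80)
    rect(P,near&(Z>90)&(Z<140),"handle"); rect(P,near&(Z>33)&(Z<46),"standtop")
    for nm,mm in(("handle",near&(Z>90)&(Z<140)),("stop",near&(Z>33)&(Z<46))):
        ys,xs=np.nonzero(mm); print(nm,"px",xs.min(),xs.max(),ys.min(),ys.max())
    u,v=(356,208) if n=="top" else (328,290)
    p0=P[v,u]; near=ok&(np.hypot(X-p0[0],Y-p0[1])<140)
    g=near&(Z>54)&(Z<68); k,l,st,_=cv2.connectedComponentsWithStats(g.astype(np.uint8)); b=1+np.argmax(st[1:,4]); rect(P,l==b,"guide")
    hull=np.zeros(g.shape,np.uint8); pts=np.argwhere(l==b)[:,::-1]; cv2.fillConvexPoly(hull,cv2.convexHull(pts.astype(np.int32)),1)
    hull=cv2.erode(hull,np.ones((5,5)))
    gray=cv2.cvtColor(c["color"],cv2.COLOR_RGB2GRAY); dk=((hull>0)&(gray<0.6*np.median(gray[hull>0]))).astype(np.uint8)
    k,l,st,cen=cv2.connectedComponentsWithStats(dk)
    for i in range(1,k):
        if st[i,4]>12: print("slot",cen[i].round(1),st[i,4],plane(c,*cen[i],60).round(1))
E
python3 m.py
python3 - <<'E'
from h import *
a=cv2.imread("pics/top0.png")[220:280,175:235]; b=cv2.imread("pics/side0.png")[145:220,170:230]
a=cv2.resize(a,(400,400),interpolation=2); b=cv2.resize(b,(320,400),interpolation=2)
cv2.imwrite("pics/crop.png",np.hstack([a,b]))
E
```

```text
top table z 0.17702378492999105
handle 142 c [488.4 207.6] size [34.3 16.2] ang 74.4 z [103.9 122.1 124.7]
standtop 512 c [488.4 207.9] size [70.7 50.1] ang 74.1 z [36.9 39.7 42.6]
handle px 193 212 241 250
stop px 192 226 233 260
guide 2359 c [ 566.8 -133.4] size [222.3  60.3] ang 81.8 z [56.9 59.7 62.5]
slot [319.3 203.5] 46 [578.4 -49.2  60. ]
slot [344.  206.5] 44 [ 569.9 -105.1   60. ]
slot [368.3 209.2] 44 [ 562.1 -160.    60. ]
slot [393.2 212.1] 46 [ 554.1 -216.2   60. ]
side table z -1.0025378882621685
handle 182 c [488.7 205.8] size [36.5 16.1] ang 76.0 z [ 93.7 119.4 122.8]
standtop 532 c [489.3 207.5] size [74.9 49.9] ang 74.1 z [35.7 38.6 40.8]
handle px 189 201 155 177
stop px 186 214 175 204
guide 3642 c [ 567.8 -132.9] size [223.4  61.3] ang 81.7 z [56.7 58.9 60.8]
slot [304.2 244.4] 54 [579.9 -49.8  60. ]
slot [318.6 267.4] 52 [ 571.8 -105.    60. ]
slot [334.3 292.5] 69 [ 563.9 -160.6   60. ]
slot [351.3 319.5] 82 [ 555.9 -215.6   60. ]
```

View pics/crop.png

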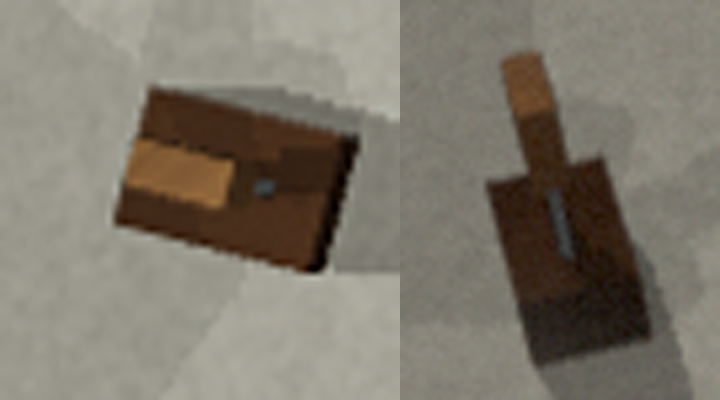

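The measurements agree across both views: the handle top is at z≈123 and the block top at ≈60, and the sizes match. I'll grip the handle across its 16 mm side.

```bash
cat > go.py <<'E'
from h import *; import sys
# args: x y z(TCP) yaw_deg(direction of tool y)  -> offset cm, rot deg
def go(x,y,z,yaw):
    s=sense(); q=s["ee_rot"]; M=R.from_quat([q[1],q[2],q[3],q[0]])
    a=np.radians(yaw); ty=np.array([np.cos(a),np.sin(a),0]); tz=np.array([0,0,-1.]); T=R.from_matrix(np.c_[np.cross(ty,tz),ty,tz])
    print("pos",s["eef_pos"].round(1),"off cm",(M.inv().apply(np.array([x,y,z])-s["eef_pos"])/10).round(2),"rot",(M.inv()*T).as_rotvec(degrees=True).round(1),"F",s["force"].round(2),"t",s["time_s"])
go(*map(float,sys.argv[1:5]))
E
python3 go.py 488.5 207.3 220 -15.7
```

```text
pos [224.9 474.2 303.4] off cm [-35.26 -12.81   8.34] rot [-0.1  0.  80.3] F [-0.01  0.61 -0.64] t 0.1
```

Emit:
step_arm:
  plan:
    - {"offset": [-35.2, -12.8, 8.4], "rot": [0, 0, 80.3], "gripper": 5.0}
    - {"offset": [-35.2, -12.8, 8.4], "rot": [0, 0, 80.3], "gripper": 5.0}
    - {"offset": [-35.2, -12.8, 8.4], "rot": [0, 0, 80.3], "gripper": 5.0}
    - {"offset": [-35.2, -12.8, 8.4], "rot": [0, 0, 80.3], "gripper": 5.0}
    - {"offset": [-35.2, -12.8, 8.4], "rot": [0, 0, 80.3], "gripper": 5.0}
    - {"offset": [-35.2, -12.8, 8.4], "rot": [0, 0, 80.3], "gripper": 5.0}
    - {"offset": [-35.2, -12.8, 8.4], "rot": [0, 0, 80.3], "gripper": 5.0}
    - {"offset": [-35.2, -12.8, 8.4], "rot": [0, 0, 80.3], "gripper": 5.0}
    - {"offset": [-35.2, -12.8, 8.4], "rot": [0, 0, 80.3], "gripper": 5.0}
    - {"offset": [-35.2, -12.8, 8.4], "rot": [0, 0, 80.3], "gripper": 5.0}
    - {"offset": [-35.2, -12.8, 8.4], "rot": [0, 0, 80.3], "gripper": 5.0}
    - {"offset": [-35.2, -12.8, 8.4], "rot": [0, 0, 80.3], "gripper": 5.0}

```text
time_s: 1.3
eef_pos: [488.0, 208.0, 219.8]
ee_rot: [-0.0, 0.796, 0.605, -0.0]
force: [-0.1, -0.3, -0.7]
grip_width: 0.586
grip_force: 0.0
```

```bash
python3 go.py 488.5 207.3 157 -15.7; python3 -c "
from h import *
c=cam('side'); save(c,'pics/s1.png')"
```

```text
pos [488.  208.  219.8] off cm [-0.05  0.06  6.28] rot [-0.   0.   0.1] F [-0.14 -0.25 -0.7 ] t 1.3
```

View pics/s1.png

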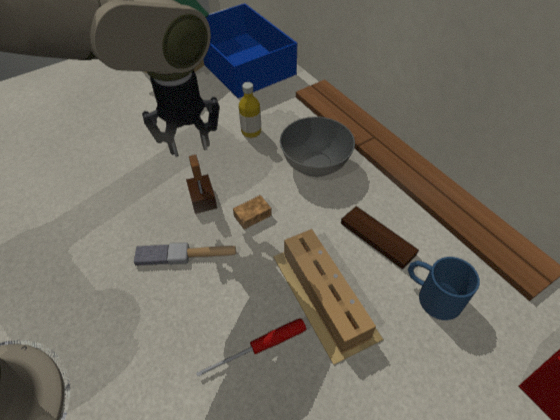

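The fingers at (177,150) and (211,145) straddle the handle at (194,160) and are centred on it. I'll descend and close.

Emit:
step_arm:
  plan:
    - {"offset": [-0.05, 0.06, 2.0], "rot": [0, 0, 0], "gripper": 5.0}
    - {"offset": [-0.05, 0.06, 4.0], "rot": [0, 0, 0], "gripper": 5.0}
    - {"offset": [-0.05, 0.06, 6.2], "rot": [0, 0, 0], "gripper": 5.0}
    - {"offset": [-0.05, 0.06, 6.2], "rot": [0, 0, 0], "gripper": 5.0}
    - {"offset": [-0.05, 0.06, 6.2], "rot": [0, 0, 0], "gripper": 2.2}
    - {"offset": [-0.05, 0.06, 6.2], "rot": [0, 0, 0], "gripper": 2.0}
    - {"offset": [-0.05, 0.06, 6.2], "rot": [0, 0, 0], "gripper": 1.0}
    - {"offset": [-0.05, 0.06, 6.2], "rot": [0, 0, 0], "gripper": 1.0}
    - {"offset": [-0.05, 0.06, 6.2], "rot": [0, 0, 0], "gripper": 1.0}
    - {"offset": [-0.05, 0.06, 6.2], "rot": [0, 0, 0], "gripper": 1.0}
  squeeze: 40

```text
time_s: 2.35
eef_pos: [489.2, 207.4, 159.2]
ee_rot: [0.001, 0.797, 0.604, 0.001]
force: [0.2, 0.0, 7.0]
grip_width: 0.181
grip_force: 40.3
```

```bash
python3 -c "
from h import *
print(sense())"; python3 go.py 488.5 207.3 227 -15.7
```

```text
{'time_s': 2.35, 'joints': array([1.80270255e-01, 4.85057225e-01, 1.65690886e+00, 2.21128504e-05,
       9.97119388e-01, 4.53675558e-01]), 'dq': array([-0.00073626,  0.00010994, -0.00105487,  0.00017651, -0.00064155,
        0.002025  ]), 'tau': array([-4.26785660e-02, -4.13206136e+01, -1.97375607e+01,  7.25452366e-03,
       -1.14293501e-01,  8.46793118e-03]), 'eef_pos': array([489.16606027, 207.36900314, 159.16814403]), 'ee_rot': array([5.57680596e-04, 7.96875571e-01, 6.04142162e-01, 1.12275057e-03]), 'force': array([2.25099415e-01, 3.97232527e-03, 6.98758025e+00]), 'wrist_torque': array([-0.02269265,  0.07490845,  0.02163859]), 'grip_force': 40.28460681438446, 'grip_width': 0.1812771170352889}
pos [489.2 207.4 159.2] off cm [-0.02 -0.05 -6.78] rot [ 0.1 -0.1  0. ] F [0.23 0.   6.99] t 2.35
```

Emit:
step_arm:
  plan:
    - {"offset": [0, 0, -0.5], "rot": [0, 0, 0], "gripper": 1.0}
    - {"offset": [0, 0, -1.5], "rot": [0, 0, 0], "gripper": 1.0}
    - {"offset": [0, 0, -3.0], "rot": [0, 0, 0], "gripper": 1.0}
    - {"offset": [0, 0, -4.5], "rot": [0, 0, 0], "gripper": 1.0}
    - {"offset": [0, 0, -6.5], "rot": [0, 0, 0], "gripper": 1.0}
    - {"offset": [0, 0, -8.4], "rot": [0, 0, 0], "gripper": 1.0}
    - {"offset": [0, 0, -8.4], "rot": [0, 0, 0], "gripper": 1.0}
    - {"offset": [0, 0, -8.4], "rot": [0, 0, 0], "gripper": 1.0}

```text
time_s: 3.15
eef_pos: [488.4, 207.2, 241.7]
ee_rot: [-0.0, 0.797, 0.604, -0.0]
force: [-0.0, 0.0, -1.8]
grip_width: 0.184
grip_force: 39.3
```

```bash
python3 go.py 561.7 -160.2 242 -8.2;  python3 -c "
from h import *
s=sense(); g=s['eef_pos']
for n in('side','top'):
    c=cam(n); save(c,f'pics/{n}2.png'); P=xyz(c); m=(c['depth']>0)&(np.hypot(P[...,0]-g[0],P[...,1]-g[1])<30)&(P[...,2]>60)&(P[...,2]<175)
    for a in range(75,175,10):
        k=m&(abs(P[...,2]-a)<5)
        if k.any(): print(n,a,k.sum(),P[k].mean(0).round(1))
c=cam('side')
cv2.imwrite('pics/s2c.png',cv2.resize(c['color'][70:230,120:280,::-1],(600,600),interpolation=2))"
```

```text
pos [488.4 207.2 241.7] off cm [-3.340e+01  1.698e+01 -3.000e-02] rot [-0.   0.  -7.5] F [-0.02  0.01 -1.84] t 3.15
side 85 3 [485.1 201.5  88.4]
side 95 10 [485.1 197.4  95.4]
side 105 8 [485.  198.7 105.7]
side 115 9 [484.6 195.8 115.3]
side 125 9 [485.1 196.6 125. ]
side 135 10 [485.  198.2 135.5]
side 145 8 [484.7 194.9 145.3]
side 155 9 [483.9 195.7 154.7]
side 165 28 [483.7 192.9 165.9]
top 95 2 [484.2 194.5  96.2]
```

View pics/s2c.png

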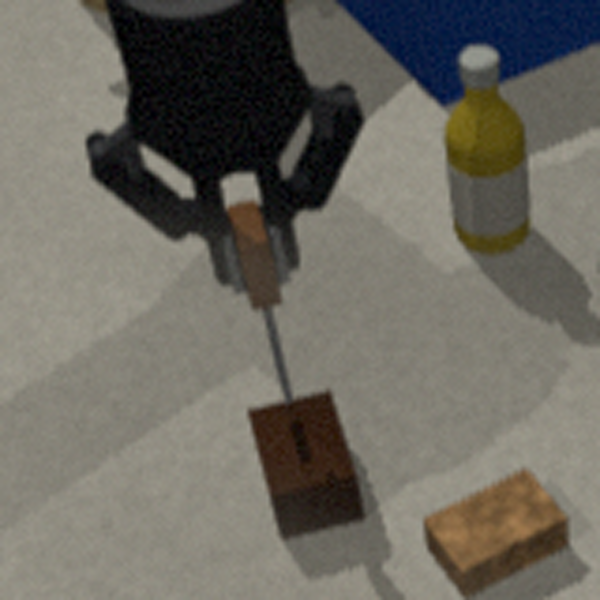

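The blade is held straight and clear of the stand: the stand's empty slot is at (300,440) in the crop, and the blade end is at (290,400). Now to slot 3, the nearest.

```bash
python3 go.py 577.9 -49.7 235 -8.2
```

```text
pos [488.3 207.2 240.9] off cm [-22.31  15.57   0.58] rot [-0.1  0.  -7.5] F [-0.57  0.28 -0.9 ] t 3.3
```

Emit:
step_arm:
  plan:
    - {"offset": [-4, 2.8, 0], "rot": [0, 0, -2], "gripper": 1.0}
    - {"offset": [-8, 5.6, 0], "rot": [0, 0, -3], "gripper": 1.0}
    - {"offset": [-12, 8.4, 0], "rot": [0, 0, -5], "gripper": 1.0}
    - {"offset": [-16, 11.2, 0], "rot": [0, 0, -6], "gripper": 1.0}
    - {"offset": [-20, 14, 0], "rot": [0, 0, -7.5], "gripper": 1.0}
    - {"offset": [-22.3, 15.57, 0.0], "rot": [0, 0, -7.5], "gripper": 1.0}
    - {"offset": [-22.3, 15.57, 0.5], "rot": [0, 0, -7.5], "gripper": 1.0}
    - {"offset": [-22.3, 15.57, 0.5], "rot": [0, 0, -7.5], "gripper": 1.0}
    - {"offset": [-22.3, 15.57, 0.5], "rot": [0, 0, -7.5], "gripper": 1.0}

```text
time_s: 4.2
eef_pos: [577.9, -48.4, 236.4]
ee_rot: [-0.001, 0.755, 0.655, -0.0]
force: [0.0, 0.5, -1.7]
grip_width: 0.181
grip_force: 39.4
```

```bash
python3 go.py 577.9 -49.7 215 -8.2; python3 -c "
from h import *
c=cam('side'); a=c['color'][150:350,200:400,::-1]; cv2.imwrite('pics/s3c.png',cv2.resize(a,(600,600),interpolation=2))
P=xyz(c); g=sense()['eef_pos']; m=(c['depth']>0)&(np.hypot(P[...,0]-g[0],P[...,1]-g[1])<22)&(P[...,2]>66)&(P[...,2]<150)
for a in range(85,150,10):
    k=m&(abs(P[...,2]-a)<5)
    if k.any(): print(a,k.sum(),P[k].mean(0).round(1))
"
```

```text
pos [577.9 -48.4 236.4] off cm [-0.13  0.02  2.14] rot [-0.1 -0.   0.1] F [ 0.    0.52 -1.69] t 4.2
85 23 [575.7 -49.9  85.8]
95 31 [575.5 -50.3  94.8]
105 32 [575.7 -48.6 105. ]
115 36 [575.9 -49.1 115. ]
125 36 [575.8 -50.2 125.1]
135 28 [575.6 -51.4 134.4]
145 14 [575.  -57.7 143.9]
```

View pics/s3c.png

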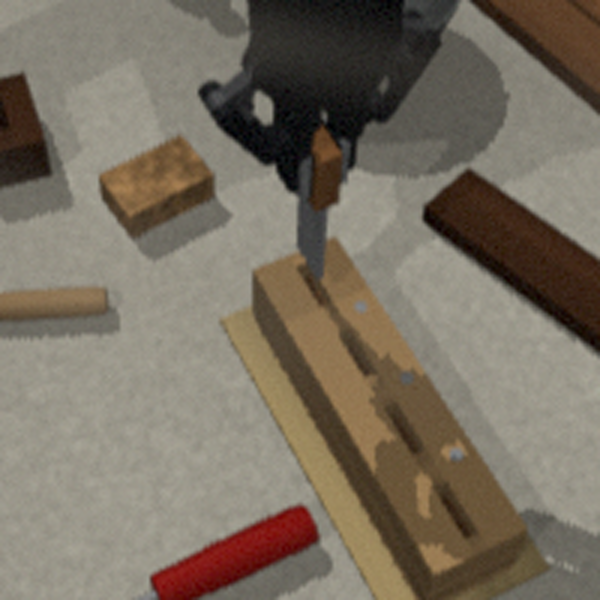

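The blade hangs straight over slot 3, with its lower end at crop (315,275) and the slot at (315,288). I'll lower it into the mouth.

Emit:
step_arm:
  plan:
    - {"offset": [-0.13, 0.02, 1.0], "rot": [0, 0, 0], "gripper": 1.0}
    - {"offset": [-0.13, 0.02, 1.9], "rot": [0, 0, 0], "gripper": 1.0}
    - {"offset": [-0.13, 0.02, 2.2], "rot": [0, 0, 0], "gripper": 1.0}
    - {"offset": [-0.13, 0.02, 2.5], "rot": [0, 0, 0], "gripper": 1.0}
    - {"offset": [-0.13, 0.02, 2.8], "rot": [0, 0, 0], "gripper": 1.0}
    - {"offset": [-0.13, 0.02, 3.1], "rot": [0, 0, 0], "gripper": 1.0}

```text
time_s: 4.85
eef_pos: [578.3, -50.8, 205.7]
ee_rot: [0.0, 0.756, 0.655, 0.0]
force: [1.0, 0.2, -1.8]
grip_width: 0.186
grip_force: 39.3
```

```bash
python3 go.py 577.9 -49.7 195 -8.2
```

```text
pos [578.3 -50.8 205.7] off cm [ 0.11 -0.06  1.07] rot [ 0. -0.  0.] F [ 0.95  0.16 -1.79] t 4.85
```

Emit:
step_arm:
  plan:
    - {"offset": [0.0, -0.02, 0.2], "rot": [0, 0, 0], "gripper": 1.0}
    - {"offset": [0.0, -0.02, 0.4], "rot": [0, 0, 0], "gripper": 1.0}
    - {"offset": [0.0, -0.02, 0.6], "rot": [0, 0, 0], "gripper": 1.0}
    - {"offset": [0.0, -0.02, 0.7], "rot": [0, 0, 0], "gripper": 1.0}
    - {"offset": [0.0, -0.02, 0.8], "rot": [0, 0, 0], "gripper": 1.0}

```text
time_s: 5.35
eef_pos: [578.1, -50.8, 197.8]
ee_rot: [0.0, 0.756, 0.655, 0.0]
force: [0.4, 0.8, -1.6]
grip_width: 0.179
grip_force: 39.3
```

Emit:
step_arm:
  plan:
    - {"offset": [0.0, 0, 0.1], "rot": [0, 0, 0], "gripper": 1.0}
    - {"offset": [0.0, 0, 0.2], "rot": [0, 0, 0], "gripper": 1.0}
    - {"offset": [0.0, 0, 0.3], "rot": [0, 0, 0], "gripper": 1.0}
    - {"offset": [0.0, 0, 0.4], "rot": [0, 0, 0], "gripper": 1.0}
    - {"offset": [0.0, 0, 0.4], "rot": [0, 0, 0], "gripper": 1.0}

```text
time_s: 5.85
eef_pos: [578.1, -50.8, 193.8]
ee_rot: [-0.0, 0.756, 0.655, -0.0]
force: [0.5, -0.3, -0.2]
grip_width: 0.184
grip_force: 39.3
```

Emit:
step_arm:
  plan:
    - {"offset": [0.0, 0, 0.1], "rot": [0, 0, 0], "gripper": 1.0}
    - {"offset": [0.0, 0, 0.2], "rot": [0, 0, 0], "gripper": 1.0}
    - {"offset": [0.0, 0, 0.3], "rot": [0, 0, 0], "gripper": 1.0}
    - {"offset": [0.0, 0, 0.3], "rot": [0, 0, 0], "gripper": 1.0}

```text
time_s: 6.25
eef_pos: [578.1, -50.8, 190.7]
ee_rot: [-0.0, 0.756, 0.655, -0.0]
force: [-0.2, 0.4, -0.5]
grip_width: 0.178
grip_force: 39.3
```

Emit:
step_arm:
  plan:
    - {"offset": [0.0, 0, 0.1], "rot": [0, 0, 0], "gripper": 1.0}
    - {"offset": [0.0, 0, 0.2], "rot": [0, 0, 0], "gripper": 1.0}
    - {"offset": [0.0, 0, 0.2], "rot": [0, 0, 0], "gripper": 1.0}

```text
time_s: 6.55
eef_pos: [578.1, -50.8, 188.7]
ee_rot: [-0.0, 0.756, 0.655, -0.0]
force: [-0.0, -0.0, -0.1]
grip_width: 0.179
grip_force: 39.3
```

Emit:
step_arm:
  plan:
    - {"offset": [0.0, 0, 0.1], "rot": [0, 0, 0], "gripper": 1.0}
    - {"offset": [0.0, 0, 0.2], "rot": [0, 0, 0], "gripper": 1.0}
    - {"offset": [0.0, 0, 0.3], "rot": [0, 0, 0], "gripper": 1.0}
    - {"offset": [0.0, 0, 0.3], "rot": [0, 0, 0], "gripper": 1.0}

```text
time_s: 6.95
eef_pos: [578.0, -50.8, 185.7]
ee_rot: [-0.0, 0.756, 0.655, -0.0]
force: [0.6, -0.2, -0.8]
grip_width: 0.181
grip_force: 39.4
```

Emit:
step_arm:
  plan:
    - {"offset": [0.0, 0, 0.1], "rot": [0, 0, 0], "gripper": 1.0}
    - {"offset": [0.0, 0, 0.2], "rot": [0, 0, 0], "gripper": 1.0}
    - {"offset": [0.0, 0, 0.3], "rot": [0, 0, 0], "gripper": 1.0}
    - {"offset": [0.0, 0, 0.3], "rot": [0, 0, 0], "gripper": 1.0}

```text
time_s: 7.35
eef_pos: [578.0, -50.8, 182.7]
ee_rot: [-0.0, 0.756, 0.655, -0.0]
force: [-0.9, -0.1, -2.0]
grip_width: 0.187
grip_force: 39.4
```

Emit:
step_arm:
  plan:
    - {"offset": [0.0, 0, 0.1], "rot": [0, 0, 0], "gripper": 1.0}
    - {"offset": [0.0, 0, 0.2], "rot": [0, 0, 0], "gripper": 1.0}
    - {"offset": [0.0, 0, 0.3], "rot": [0, 0, 0], "gripper": 1.0}
    - {"offset": [0.0, 0, 0.3], "rot": [0, 0, 0], "gripper": 1.0}

```text
time_s: 7.75
eef_pos: [578.0, -50.8, 179.7]
ee_rot: [-0.0, 0.756, 0.655, -0.0]
force: [-0.7, 0.3, -1.1]
grip_width: 0.183
grip_force: 39.4
```

Slot 3 gave no drag at 33 mm depth, past the lead-in, so its spring is worn. Next is slot 2: tool x runs along guide +y, so that is a −5.6 cm shift.

Emit:
step_arm:
  plan:
    - {"offset": [0, 0, -1.5], "rot": [0, 0, 0], "gripper": 1.0}
    - {"offset": [0, 0, -3.5], "rot": [0, 0, 0], "gripper": 1.0}
    - {"offset": [0, 0, -4.8], "rot": [0, 0, 0], "gripper": 1.0}
    - {"offset": [0, 0, -4.8], "rot": [0, 0, 0], "gripper": 1.0}
    - {"offset": [-2.0, 0, -4.8], "rot": [0, 0, 0], "gripper": 1.0}
    - {"offset": [-4.0, 0, -4.8], "rot": [0, 0, 0], "gripper": 1.0}
    - {"offset": [-5.55, 0, -4.8], "rot": [0, 0, 0], "gripper": 1.0}
    - {"offset": [-5.55, 0, -4.8], "rot": [0, 0, 0], "gripper": 1.0}
    - {"offset": [-5.55, 0, -4.8], "rot": [0, 0, 0], "gripper": 1.0}
    - {"offset": [-5.55, 0, -4.8], "rot": [0, 0, 0], "gripper": 1.0}

```text
time_s: 8.75
eef_pos: [570.3, -105.1, 227.7]
ee_rot: [-0.0, 0.755, 0.655, 0.0]
force: [-0.4, -0.2, -0.6]
grip_width: 0.179
grip_force: 40.2
```

```bash
python3 go.py 570.0 -105.2 205 -8.2
```

```text
pos [ 570.3 -105.1  227.7] off cm [-0.02 -0.02  2.27] rot [-0.  -0.   0.1] F [-0.39 -0.16 -0.62] t 8.75
```

Lined up. Lowering to about 8 mm depth (TCP 205), then on to about 18.

Emit:
step_arm:
  plan:
    - {"offset": [0, -0.02, 0.9], "rot": [0, 0, 0], "gripper": 1.0}
    - {"offset": [0, -0.02, 1.3], "rot": [0, 0, 0], "gripper": 1.0}
    - {"offset": [0, -0.02, 1.6], "rot": [0, 0, 0], "gripper": 1.0}
    - {"offset": [0, -0.02, 1.9], "rot": [0, 0, 0], "gripper": 1.0}
    - {"offset": [0, -0.02, 2.1], "rot": [0, 0, 0], "gripper": 1.0}
    - {"offset": [0, -0.02, 2.1], "rot": [0, 0, 0], "gripper": 1.0}

```text
time_s: 9.35
eef_pos: [570.0, -105.7, 206.6]
ee_rot: [-0.0, 0.756, 0.655, -0.0]
force: [-0.3, -1.2, -1.3]
grip_width: 0.181
grip_force: 40.2
```

Emit:
step_arm:
  plan:
    - {"offset": [0.0, 0, 0.2], "rot": [0, 0, 0], "gripper": 1.0}
    - {"offset": [0.0, 0, 0.4], "rot": [0, 0, 0], "gripper": 1.0}
    - {"offset": [0.0, 0, 0.6], "rot": [0, 0, 0], "gripper": 1.0}
    - {"offset": [0.0, 0, 0.8], "rot": [0, 0, 0], "gripper": 1.0}
    - {"offset": [0.0, 0, 0.8], "rot": [0, 0, 0], "gripper": 1.0}

```text
time_s: 9.85
eef_pos: [569.9, -105.7, 198.6]
ee_rot: [-0.0, 0.756, 0.655, -0.0]
force: [0.9, -0.1, -0.7]
grip_width: 0.184
grip_force: 40.2
```

Emit:
step_arm:
  plan:
    - {"offset": [0.0, 0, 0.1], "rot": [0, 0, 0], "gripper": 1.0}
    - {"offset": [0.0, 0, 0.2], "rot": [0, 0, 0], "gripper": 1.0}
    - {"offset": [0.0, 0, 0.3], "rot": [0, 0, 0], "gripper": 1.0}
    - {"offset": [0.0, 0, 0.3], "rot": [0, 0, 0], "gripper": 1.0}

```text
time_s: 10.25
eef_pos: [570.0, -105.7, 195.7]
ee_rot: [-0.0, 0.756, 0.655, -0.0]
force: [-0.6, -0.6, -1.1]
grip_width: 0.184
grip_force: 40.2
```

Depth is 17 mm. I'll continue in 3 mm steps.

Emit:
step_arm:
  plan:
    - {"offset": [0.0, 0, 0.1], "rot": [0, 0, 0], "gripper": 1.0}
    - {"offset": [0.0, 0, 0.2], "rot": [0, 0, 0], "gripper": 1.0}
    - {"offset": [0.0, 0, 0.3], "rot": [0, 0, 0], "gripper": 1.0}
    - {"offset": [0.0, 0, 0.3], "rot": [0, 0, 0], "gripper": 1.0}

```text
time_s: 10.65
eef_pos: [570.0, -105.7, 192.7]
ee_rot: [-0.0, 0.756, 0.655, -0.0]
force: [-0.3, 0.5, -1.9]
grip_width: 0.181
grip_force: 40.2
```

Emit:
step_arm:
  plan:
    - {"offset": [0.0, 0, 0.1], "rot": [0, 0, 0], "gripper": 1.0}
    - {"offset": [0.0, 0, 0.2], "rot": [0, 0, 0], "gripper": 1.0}
    - {"offset": [0.0, 0, 0.3], "rot": [0, 0, 0], "gripper": 1.0}
    - {"offset": [0.0, 0, 0.3], "rot": [0, 0, 0], "gripper": 1.0}

```text
time_s: 11.05
eef_pos: [570.0, -105.7, 189.7]
ee_rot: [-0.0, 0.756, 0.655, -0.0]
force: [0.1, -0.4, -0.9]
grip_width: 0.183
grip_force: 40.2
```

Emit:
step_arm:
  plan:
    - {"offset": [0.0, 0, 0.1], "rot": [0, 0, 0], "gripper": 1.0}
    - {"offset": [0.0, 0, 0.2], "rot": [0, 0, 0], "gripper": 1.0}
    - {"offset": [0.0, 0, 0.3], "rot": [0, 0, 0], "gripper": 1.0}
    - {"offset": [0.0, 0, 0.3], "rot": [0, 0, 0], "gripper": 1.0}

```text
time_s: 11.45
eef_pos: [569.9, -105.7, 186.7]
ee_rot: [-0.0, 0.756, 0.655, -0.0]
force: [-1.6, 0.1, -0.7]
grip_width: 0.179
grip_force: 40.2
```

Emit:
step_arm:
  plan:
    - {"offset": [0.0, 0, 0.1], "rot": [0, 0, 0], "gripper": 1.0}
    - {"offset": [0.0, 0, 0.2], "rot": [0, 0, 0], "gripper": 1.0}
    - {"offset": [0.0, 0, 0.3], "rot": [0, 0, 0], "gripper": 1.0}
    - {"offset": [0.0, 0, 0.3], "rot": [0, 0, 0], "gripper": 1.0}

```text
time_s: 11.85
eef_pos: [569.9, -105.7, 183.7]
ee_rot: [-0.0, 0.756, 0.655, -0.0]
force: [0.4, 0.1, -1.2]
grip_width: 0.18
grip_force: 40.2
```

Emit:
step_arm:
  plan:
    - {"offset": [0.0, 0, 0.1], "rot": [0, 0, 0], "gripper": 1.0}
    - {"offset": [0.0, 0, 0.2], "rot": [0, 0, 0], "gripper": 1.0}
    - {"offset": [0.0, 0, 0.3], "rot": [0, 0, 0], "gripper": 1.0}
    - {"offset": [0.0, 0, 0.4], "rot": [0, 0, 0], "gripper": 1.0}
    - {"offset": [0.0, 0, 0.4], "rot": [0, 0, 0], "gripper": 1.0}

```text
time_s: 12.35
eef_pos: [569.9, -105.7, 179.7]
ee_rot: [-0.0, 0.756, 0.655, -0.0]
force: [-0.5, 0.2, -0.4]
grip_width: 0.178
grip_force: 40.2
```

Slot 2 is worn too, with free travel to 33 mm. The good slot is therefore 0 or 1, so I'll move to slot 1.

Emit:
step_arm:
  plan:
    - {"offset": [0, 0, -1.5], "rot": [0, 0, 0], "gripper": 1.0}
    - {"offset": [0, 0, -3.5], "rot": [0, 0, 0], "gripper": 1.0}
    - {"offset": [0, 0, -4.8], "rot": [0, 0, 0], "gripper": 1.0}
    - {"offset": [0, 0, -4.8], "rot": [0, 0, 0], "gripper": 1.0}
    - {"offset": [-2.0, 0, -4.8], "rot": [0, 0, 0], "gripper": 1.0}
    - {"offset": [-4.0, 0, -4.8], "rot": [0, 0, 0], "gripper": 1.0}
    - {"offset": [-5.55, 0, -4.8], "rot": [0, 0, 0], "gripper": 1.0}
    - {"offset": [-5.55, 0, -4.8], "rot": [0, 0, 0], "gripper": 1.0}
    - {"offset": [-5.55, 0, -4.8], "rot": [0, 0, 0], "gripper": 1.0}
    - {"offset": [-5.55, 0, -4.8], "rot": [0, 0, 0], "gripper": 1.0}

```text
time_s: 13.35
eef_pos: [562.2, -159.9, 227.7]
ee_rot: [-0.0, 0.755, 0.655, 0.0]
force: [-1.1, -0.4, 0.1]
grip_width: 0.182
grip_force: 40.4
```

```bash
python3 go.py 561.9 -160.6 205 -8.2
```

```text
pos [ 562.2 -159.9  227.7] off cm [-0.07 -0.02  2.27] rot [-0.  -0.   0.1] F [-1.07 -0.4   0.15] t 13.35
```

Emit:
step_arm:
  plan:
    - {"offset": [-0.05, -0.03, 0.9], "rot": [0, 0, 0], "gripper": 1.0}
    - {"offset": [-0.05, -0.03, 1.3], "rot": [0, 0, 0], "gripper": 1.0}
    - {"offset": [-0.05, -0.03, 1.6], "rot": [0, 0, 0], "gripper": 1.0}
    - {"offset": [-0.05, -0.03, 1.9], "rot": [0, 0, 0], "gripper": 1.0}
    - {"offset": [-0.05, -0.03, 2.1], "rot": [0, 0, 0], "gripper": 1.0}
    - {"offset": [-0.05, -0.03, 2.1], "rot": [0, 0, 0], "gripper": 1.0}

```text
time_s: 13.95
eef_pos: [561.8, -161.0, 206.5]
ee_rot: [-0.0, 0.756, 0.655, -0.0]
force: [0.1, -0.2, -1.4]
grip_width: 0.182
grip_force: 40.4
```

Emit:
step_arm:
  plan:
    - {"offset": [0.0, 0, 0.2], "rot": [0, 0, 0], "gripper": 1.0}
    - {"offset": [0.0, 0, 0.4], "rot": [0, 0, 0], "gripper": 1.0}
    - {"offset": [0.0, 0, 0.6], "rot": [0, 0, 0], "gripper": 1.0}
    - {"offset": [0.0, 0, 0.8], "rot": [0, 0, 0], "gripper": 1.0}
    - {"offset": [0.0, 0, 0.8], "rot": [0, 0, 0], "gripper": 1.0}

```text
time_s: 14.45
eef_pos: [561.8, -161.1, 198.6]
ee_rot: [-0.0, 0.756, 0.655, -0.0]
force: [1.0, 0.2, -1.5]
grip_width: 0.182
grip_force: 40.4
```

Emit:
step_arm:
  plan:
    - {"offset": [0.0, 0, 0.1], "rot": [0, 0, 0], "gripper": 1.0}
    - {"offset": [0.0, 0, 0.2], "rot": [0, 0, 0], "gripper": 1.0}
    - {"offset": [0.0, 0, 0.2], "rot": [0, 0, 0], "gripper": 1.0}

```text
time_s: 14.75
eef_pos: [561.8, -161.1, 196.8]
ee_rot: [-0.0, 0.756, 0.655, 0.0]
force: [-0.6, 0.6, -1.5]
grip_width: 0.185
grip_force: 40.4
```

Emit:
step_arm:
  plan:
    - {"offset": [0.0, 0, 0.1], "rot": [0, 0, 0], "gripper": 1.0}
    - {"offset": [0.0, 0, 0.2], "rot": [0, 0, 0], "gripper": 1.0}
    - {"offset": [0.0, 0, 0.3], "rot": [0, 0, 0], "gripper": 1.0}
    - {"offset": [0.0, 0, 0.3], "rot": [0, 0, 0], "gripper": 1.0}

```text
time_s: 15.15
eef_pos: [561.8, -161.1, 193.8]
ee_rot: [-0.0, 0.756, 0.655, 0.0]
force: [0.4, -0.5, -0.9]
grip_width: 0.18
grip_force: 40.4
```

Emit:
step_arm:
  plan:
    - {"offset": [0.0, 0, 0.1], "rot": [0, 0, 0], "gripper": 1.0}
    - {"offset": [0.0, 0, 0.2], "rot": [0, 0, 0], "gripper": 1.0}
    - {"offset": [0.0, 0, 0.2], "rot": [0, 0, 0], "gripper": 1.0}

```text
time_s: 15.45
eef_pos: [561.8, -161.1, 191.7]
ee_rot: [-0.0, 0.756, 0.655, 0.0]
force: [-0.0, -0.3, -0.9]
grip_width: 0.188
grip_force: 40.4
```

Emit:
step_arm:
  plan:
    - {"offset": [0.0, 0, 0.1], "rot": [0, 0, 0], "gripper": 1.0}
    - {"offset": [0.0, 0, 0.2], "rot": [0, 0, 0], "gripper": 1.0}
    - {"offset": [0.0, 0, 0.2], "rot": [0, 0, 0], "gripper": 1.0}

```text
time_s: 15.75
eef_pos: [561.8, -161.1, 189.8]
ee_rot: [0.0, 0.756, 0.655, 0.0]
force: [1.2, -0.1, -0.7]
grip_width: 0.183
grip_force: 40.4
```

Emit:
step_arm:
  plan:
    - {"offset": [0.0, 0, 0.1], "rot": [0, 0, 0], "gripper": 1.0}
    - {"offset": [0.0, 0, 0.2], "rot": [0, 0, 0], "gripper": 1.0}
    - {"offset": [0.0, 0, 0.2], "rot": [0, 0, 0], "gripper": 1.0}

```text
time_s: 16.05
eef_pos: [561.8, -161.1, 187.7]
ee_rot: [-0.0, 0.756, 0.655, -0.0]
force: [1.7, -0.4, -1.8]
grip_width: 0.183
grip_force: 40.4
```

Emit:
step_arm:
  plan:
    - {"offset": [0.0, 0, 0.1], "rot": [0, 0, 0], "gripper": 1.0}
    - {"offset": [0.0, 0, 0.2], "rot": [0, 0, 0], "gripper": 1.0}
    - {"offset": [0.0, 0, 0.2], "rot": [0, 0, 0], "gripper": 1.0}

```text
time_s: 16.35
eef_pos: [561.8, -161.1, 186.4]
ee_rot: [0.0, 0.756, 0.655, 0.0]
force: [-0.9, 0.5, 4.3]
grip_width: 0.182
grip_force: 41.1
```

Contact: +5 N at about 26.8 mm depth. I'll step on by 1–2 mm to see whether it yields.

Emit:
step_arm:
  plan:
    - {"offset": [0.0, 0, 0.1], "rot": [0, 0, 0], "gripper": 1.0}
    - {"offset": [0.0, 0, 0.1], "rot": [0, 0, 0], "gripper": 1.0}

```text
time_s: 16.55
eef_pos: [561.9, -161.2, 186.0]
ee_rot: [0.001, 0.756, 0.655, 0.0]
force: [-2.8, 0.7, 9.6]
grip_width: 0.181
grip_force: 41.9
```

Emit:
step_arm:
  plan:
    - {"offset": [0.0, 0, 0.05], "rot": [0, 0, 0], "gripper": 1.0}
    - {"offset": [0.0, 0, 0.05], "rot": [0, 0, 0], "gripper": 1.0}

```text
time_s: 16.75
eef_pos: [561.9, -161.2, 186.0]
ee_rot: [0.001, 0.756, 0.655, 0.0]
force: [-3.0, 2.1, 12.6]
grip_width: 0.185
grip_force: 42.4
```

It stalls: about 13.7 N with no travel, more than a sprung strip would need. Slot 1 is seized, so I'll withdraw and go to slot 0.

Emit:
step_arm:
  plan:
    - {"offset": [0, 0, -0.5], "rot": [0, 0, 0], "gripper": 1.0}
    - {"offset": [0, 0, -2.0], "rot": [0, 0, 0], "gripper": 1.0}
    - {"offset": [0, 0, -4.3], "rot": [0, 0, 0], "gripper": 1.0}
    - {"offset": [0, 0, -4.3], "rot": [0, 0, 0], "gripper": 1.0}
    - {"offset": [-2.0, 0, -4.3], "rot": [0, 0, 0], "gripper": 1.0}
    - {"offset": [-4.0, 0, -4.3], "rot": [0, 0, 0], "gripper": 1.0}
    - {"offset": [-5.5, 0, -4.3], "rot": [0, 0, 0], "gripper": 1.0}
    - {"offset": [-5.5, 0, -4.3], "rot": [0, 0, 0], "gripper": 1.0}
    - {"offset": [-5.5, 0, -4.3], "rot": [0, 0, 0], "gripper": 1.0}
    - {"offset": [-5.5, 0, -4.3], "rot": [0, 0, 0], "gripper": 1.0}

```text
time_s: 17.75
eef_pos: [554.0, -214.7, 227.2]
ee_rot: [-0.0, 0.755, 0.655, 0.0]
force: [-0.8, -1.6, -1.2]
grip_width: 0.184
grip_force: 40.8
```

```bash
python3 go.py 553.9 -215.9 205 -8.2; python3 -c "
from h import *
c=cam('side'); g=sense()['eef_pos']
P=xyz(c); m=(c['depth']>0)&(np.hypot(P[...,0]-g[0],P[...,1]-g[1])<22)&(P[...,2]>64)&(P[...,2]<145)
for a in range(75,140,10):
    k=m&(abs(P[...,2]-a)<5)
    if k.any(): print(a,k.sum(),P[k].mean(0).round(1))
print('lowest',P[m][:,2].min())
"
```

```text
pos [ 554.  -214.7  227.2] off cm [-0.12  0.    2.22] rot [-0.  -0.   0.1] F [-0.77 -1.62 -1.22] t 17.75
75 29 [ 551.9 -216.1   76.6]
85 40 [ 551.9 -215.2   85.3]
95 38 [ 551.9 -215.    94.7]
105 47 [ 551.8 -214.9  104.9]
115 40 [ 551.7 -217.3  115.1]
125 25 [ 551.2 -221.4  125.2]
135 11 [ 551.3 -225.4  133.2]
lowest 71.71874764409795
```

The blade is still upright and hasn't slipped. Lowering into slot 0.

Emit:
step_arm:
  plan:
    - {"offset": [-0.08, 0, 0.9], "rot": [0, 0, 0], "gripper": 1.0}
    - {"offset": [-0.08, 0, 1.3], "rot": [0, 0, 0], "gripper": 1.0}
    - {"offset": [-0.08, 0, 1.6], "rot": [0, 0, 0], "gripper": 1.0}
    - {"offset": [-0.08, 0, 1.9], "rot": [0, 0, 0], "gripper": 1.0}
    - {"offset": [-0.08, 0, 2.1], "rot": [0, 0, 0], "gripper": 1.0}
    - {"offset": [-0.08, 0, 2.1], "rot": [0, 0, 0], "gripper": 1.0}

```text
time_s: 18.4
eef_pos: [553.8, -216.3, 206.1]
ee_rot: [-0.0, 0.756, 0.655, -0.0]
force: [-0.3, -0.7, -1.1]
grip_width: 0.181
grip_force: 40.8
```

Emit:
step_arm:
  plan:
    - {"offset": [0.0, 0, 0.2], "rot": [0, 0, 0], "gripper": 1.0}
    - {"offset": [0.0, 0, 0.4], "rot": [0, 0, 0], "gripper": 1.0}
    - {"offset": [0.0, 0, 0.6], "rot": [0, 0, 0], "gripper": 1.0}
    - {"offset": [0.0, 0, 0.8], "rot": [0, 0, 0], "gripper": 1.0}
    - {"offset": [0.0, 0, 1.0], "rot": [0, 0, 0], "gripper": 1.0}
    - {"offset": [0.0, 0, 1.0], "rot": [0, 0, 0], "gripper": 1.0}

```text
time_s: 19.0
eef_pos: [553.8, -216.3, 196.1]
ee_rot: [-0.0, 0.756, 0.655, -0.0]
force: [0.3, -0.1, -1.2]
grip_width: 0.185
grip_force: 40.8
```

Emit:
step_arm:
  plan:
    - {"offset": [0.0, 0, 0.1], "rot": [0, 0, 0], "gripper": 1.0}
    - {"offset": [0.0, 0, 0.2], "rot": [0, 0, 0], "gripper": 1.0}
    - {"offset": [0.0, 0, 0.3], "rot": [0, 0, 0], "gripper": 1.0}
    - {"offset": [0.0, 0, 0.3], "rot": [0, 0, 0], "gripper": 1.0}

```text
time_s: 19.4
eef_pos: [553.8, -216.3, 193.3]
ee_rot: [-0.0, 0.756, 0.655, -0.0]
force: [-0.0, -0.5, -0.8]
grip_width: 0.182
grip_force: 40.8
```

Emit:
step_arm:
  plan:
    - {"offset": [0.0, 0, 0.1], "rot": [0, 0, 0], "gripper": 1.0}
    - {"offset": [0.0, 0, 0.2], "rot": [0, 0, 0], "gripper": 1.0}
    - {"offset": [0.0, 0, 0.3], "rot": [0, 0, 0], "gripper": 1.0}
    - {"offset": [0.0, 0, 0.3], "rot": [0, 0, 0], "gripper": 1.0}

```text
time_s: 19.8
eef_pos: [553.8, -216.3, 190.3]
ee_rot: [-0.0, 0.756, 0.655, 0.0]
force: [0.5, -0.4, -0.9]
grip_width: 0.183
grip_force: 40.8
```

Emit:
step_arm:
  plan:
    - {"offset": [0.0, 0, 0.1], "rot": [0, 0, 0], "gripper": 1.0}
    - {"offset": [0.0, 0, 0.2], "rot": [0, 0, 0], "gripper": 1.0}
    - {"offset": [0.0, 0, 0.2], "rot": [0, 0, 0], "gripper": 1.0}

```text
time_s: 20.1
eef_pos: [553.8, -216.3, 188.2]
ee_rot: [-0.0, 0.756, 0.655, -0.0]
force: [-0.0, -0.8, -1.2]
grip_width: 0.184
grip_force: 40.8
```

Emit:
step_arm:
  plan:
    - {"offset": [0.0, 0, 0.1], "rot": [0, 0, 0], "gripper": 1.0}
    - {"offset": [0.0, 0, 0.2], "rot": [0, 0, 0], "gripper": 1.0}
    - {"offset": [0.0, 0, 0.2], "rot": [0, 0, 0], "gripper": 1.0}

```text
time_s: 20.4
eef_pos: [553.9, -216.4, 186.5]
ee_rot: [0.0, 0.756, 0.655, -0.0]
force: [-0.6, 0.5, 1.3]
grip_width: 0.186
grip_force: 41.0
```

Emit:
step_arm:
  plan:
    - {"offset": [0.0, 0, 0.1], "rot": [0, 0, 0], "gripper": 1.0}
    - {"offset": [0.0, 0, 0.1], "rot": [0, 0, 0], "gripper": 1.0}

```text
time_s: 20.6
eef_pos: [553.9, -216.4, 185.8]
ee_rot: [0.0, 0.756, 0.655, -0.0]
force: [-1.5, 0.8, 4.6]
grip_width: 0.18
grip_force: 41.6
```

Emit:
step_arm:
  plan:
    - {"offset": [0.0, 0, 0.1], "rot": [0, 0, 0], "gripper": 1.0}
    - {"offset": [0.0, 0, 0.1], "rot": [0, 0, 0], "gripper": 1.0}

```text
time_s: 20.8
eef_pos: [553.9, -216.4, 184.8]
ee_rot: [0.0, 0.756, 0.655, -0.0]
force: [-1.1, 0.6, 5.5]
grip_width: 0.186
grip_force: 41.7
```

It yields at a steady ~6 N while moving, so this is the sprung slot. Continuing.

Emit:
step_arm:
  plan:
    - {"offset": [0.0, 0, 0.1], "rot": [0, 0, 0], "gripper": 1.0}
    - {"offset": [0.0, 0, 0.2], "rot": [0, 0, 0], "gripper": 1.0}
    - {"offset": [0.0, 0, 0.2], "rot": [0, 0, 0], "gripper": 1.0}

```text
time_s: 21.1
eef_pos: [553.9, -216.5, 182.8]
ee_rot: [0.0, 0.756, 0.655, -0.0]
force: [-0.6, 0.8, 4.7]
grip_width: 0.184
grip_force: 41.7
```

Emit:
step_arm:
  plan:
    - {"offset": [0.0, 0, 0.1], "rot": [0, 0, 0], "gripper": 1.0}
    - {"offset": [0.0, 0, 0.2], "rot": [0, 0, 0], "gripper": 1.0}
    - {"offset": [0.0, 0, 0.2], "rot": [0, 0, 0], "gripper": 1.0}

```text
time_s: 21.4
eef_pos: [553.9, -216.4, 180.6]
ee_rot: [0.0, 0.756, 0.655, -0.0]
force: [-0.2, -0.5, 2.3]
grip_width: 0.179
grip_force: 41.3
```

Past the lead-in, with about 3.5 N of drag. I'll take it to about TCP 165.

Emit:
step_arm:
  plan:
    - {"offset": [0.0, 0, 0.2], "rot": [0, 0, 0], "gripper": 1.0}
    - {"offset": [0.0, 0, 0.4], "rot": [0, 0, 0], "gripper": 1.0}
    - {"offset": [0.0, 0, 0.6], "rot": [0, 0, 0], "gripper": 1.0}
    - {"offset": [0.0, 0, 0.8], "rot": [0, 0, 0], "gripper": 1.0}
    - {"offset": [0.0, 0, 0.8], "rot": [0, 0, 0], "gripper": 1.0}

```text
time_s: 21.9
eef_pos: [553.9, -216.3, 172.0]
ee_rot: [-0.0, 0.756, 0.655, 0.0]
force: [1.8, -0.3, 0.8]
grip_width: 0.176
grip_force: 41.0
```

Emit:
step_arm:
  plan:
    - {"offset": [0.0, 0, 0.2], "rot": [0, 0, 0], "gripper": 1.0}
    - {"offset": [0.0, 0, 0.4], "rot": [0, 0, 0], "gripper": 1.0}
    - {"offset": [0.0, 0, 0.6], "rot": [0, 0, 0], "gripper": 1.0}
    - {"offset": [0.0, 0, 0.8], "rot": [0, 0, 0], "gripper": 1.0}
    - {"offset": [0.0, 0, 0.8], "rot": [0, 0, 0], "gripper": 1.0}

```text
time_s: 22.4
eef_pos: [553.9, -216.3, 164.0]
ee_rot: [-0.0, 0.756, 0.655, 0.0]
force: [1.3, 0.3, 1.1]
grip_width: 0.18
grip_force: 41.1
```

Emit:
step_arm:
  plan:
    - {"offset": [0.0, 0, 0.1], "rot": [0, 0, 0], "gripper": 1.0}
    - {"offset": [0.0, 0, 0.2], "rot": [0, 0, 0], "gripper": 1.0}
    - {"offset": [0.0, 0, 0.2], "rot": [0, 0, 0], "gripper": 1.0}

```text
time_s: 22.7
eef_pos: [553.9, -216.3, 162.4]
ee_rot: [0.0, 0.756, 0.655, 0.0]
force: [1.0, -0.6, 3.7]
grip_width: 0.181
grip_force: 41.5
```

Emit:
step_arm:
  plan:
    - {"offset": [0.0, 0, 0.1], "rot": [0, 0, 0], "gripper": 1.0}
    - {"offset": [0.0, 0, 0.1], "rot": [0, 0, 0], "gripper": 1.0}

```text
time_s: 22.9
eef_pos: [553.9, -216.3, 161.4]
ee_rot: [0.0, 0.756, 0.655, 0.0]
force: [1.0, -0.7, 4.2]
grip_width: 0.184
grip_force: 41.6
```

Emit:
step_arm:
  plan:
    - {"offset": [0.0, 0, 0.1], "rot": [0, 0, 0], "gripper": 1.0}
    - {"offset": [0.0, 0, 0.1], "rot": [0, 0, 0], "gripper": 1.0}

```text
time_s: 23.1
eef_pos: [553.9, -216.4, 161.1]
ee_rot: [0.0, 0.756, 0.655, 0.0]
force: [-0.7, -0.0, 10.6]
grip_width: 0.181
grip_force: 42.4
```

It's on the floor at TCP 161.1, as expected. I'll release and retreat.

Emit:
step_arm:
  plan:
    - {"offset": [0, 0, -0.05], "rot": [0, 0, 0], "gripper": 1.0}
    - {"offset": [0, 0, -0.05], "rot": [0, 0, 0], "gripper": 2.5}
    - {"offset": [0, 0, -0.05], "rot": [0, 0, 0], "gripper": 4.0}
    - {"offset": [0, 0, -0.05], "rot": [0, 0, 0], "gripper": 4.5}
    - {"offset": [0, 0, -0.05], "rot": [0, 0, 0], "gripper": 5.0}
    - {"offset": [0, 0, -0.05], "rot": [0, 0, 0], "gripper": 5.0}
    - {"offset": [0, 0, -2], "rot": [0, 0, 0], "gripper": 5.0}
    - {"offset": [0, 0, -5], "rot": [0, 0, 0], "gripper": 5.0}
    - {"offset": [0, 0, -9], "rot": [0, 0, 0], "gripper": 5.0}
    - {"offset": [0, 0, -13], "rot": [0, 0, 0], "gripper": 5.0}
    - {"offset": [0, 0, -17], "rot": [0, 0, 0], "gripper": 5.0}
    - {"offset": [0, 0, -17], "rot": [0, 0, 0], "gripper": 5.0}

```text
time_s: 24.3
eef_pos: [554.6, -216.7, 336.2]
ee_rot: [0.005, 0.756, 0.655, 0.001]
force: [0.6, -0.6, -0.7]
grip_width: 0.583
grip_force: 0.0
```

```bash
python3 -c "
from h import *
c=cam('side'); save(c,'pics/end.png')
P=xyz(c); m=(c['depth']>0)&(np.hypot(P[...,0]-554,P[...,1]+216)<28)&(P[...,2]>66)&(P[...,2]<150)
q=P[m]; t=q[q[:,2]>np.percentile(q[:,2],98)-5]; print('top z',np.percentile(q[:,2],[2,90,98]),'top c',cv2.minAreaRect(t[:,:2].astype(np.float32)),sense()['eef_pos'])
for a in range(70,125,10):
    k=q[abs(q[:,2]-a)<5]
    if len(k): print(a,len(k),k.mean(0).round(1))
"
```

```text
top z [ 82.97146303 124.67884137 125.88417292] top c ((553.3680419921875, -215.6067352294922), (33.908416748046875, 16.75823402404785), 81.12018585205078) [ 554.17676833 -216.48932363  332.86280798]
70 3 [ 551.1 -228.8   70.3]
80 16 [ 546.9 -217.7   83.2]
90 60 [ 547.2 -220.2   90. ]
100 61 [ 547.5 -220.3   99.8]
110 63 [ 547.  -220.   110.1]
120 227 [ 551.7 -216.6  122.5]
```

View pics/end.png

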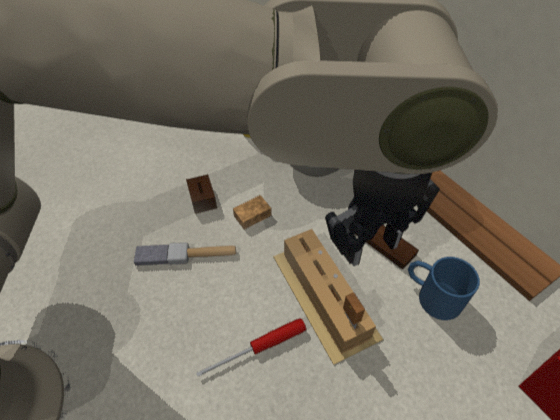

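The handle stands upright in slot 0 at (352,305). Its top is at z≈125, which is floor 8 + 117, so the blade is fully home. The bystanders are unmoved and the gripper is clear.

```bash
python3 -c "
from rig import *
print(finish_job())"
```

```text
the job is handed in; nothing more can be done
None
```

The feeler blade stands upright, fully home and let go in slot 0, the one slot with a steady drag; slots 2 and 3 were loose, slot 1 jammed and was not forced, and the job is handed in (no verdict was returned).

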